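Assemble the casting form in its dowel cradle

TASK

Put the three-part casting form together in the dowel cradle: first the yellow base block, on it the wooden spacer frame, and last the green cap block, each lying flat and square between the dowels and let go before you bring the next. Set each part down gently rather than dropping it, keep the hollowed and striped faces up as they are now, and leave the other things on the table where they are.

Things in the scene. Friction and masses are not known exactly. Their poses are not given: they have to be found in the camera images.
- cradle: Fixed plywood board 108 (x) by 182 (y) by 12 mm. Eight dark dowels, 12 mm thick, 72 mm tall above the board (top 14 mm tapered), stand round a 63 by 135 mm pocket, a dark patch with its long side along y: at x +-37.5, y +-48 mm beside the long sides, at x +-17, y +-73.5 mm at the ends; the middle 84 mm of each long side is open for fingers. Origin: centre of the underside, on the table.
- pocket (a point): Centre of the pocket floor: the board's upper face, 12 mm above the table, axes as the cradle's. A part fits with 2.5 mm to spare each side, its y along the pocket's y; half a turn makes no difference. Seated, the undersides of base, frame and cap stand 0, 30 and 52 mm above this point; the finished stack is 74 mm tall, 2 mm above the dowel tips.
- base_block: Loose yellow plaster block, 30 mm tall, 280 g, with a 10 mm deep hollow of 30 by 90 mm in its upper face. Origin: centre of its underside. Each part is 58 mm across its own x and 130 mm along its own y, with a flat underside; grip it across the 58 mm (x).
- spacer_frame: Loose brown wooden frame, 22 mm tall, 120 g, open right through in the middle (30 by 90 mm). Origin: centre of its underside. Each part is 58 mm across its own x and 130 mm along its own y, with a flat underside; grip it across the 58 mm (x).
- cap_block: Loose green plaster block, 22 mm tall, 220 g, with a 30 mm round pouring hole in the middle and two blue stripes across its upper face. Origin: centre of its underside. Each part is 58 mm across its own x and 130 mm along its own y, with a flat underside; grip it across the 58 mm (x).
- pinch_pot: Bystander: grey clay pot, 67x69x49 mm, standing on the plate of the banding wheel, about 100 mm above the table. The wheel, a fixed round white turntable about 0.23 m across, has its axis at about x 0.495, y 0.04 m. Origin: centre of its underside.
- texture_roller: Bystander: dark brown roller with two handle pieces, 34x116x60 mm, near edge of the table. Origin: centre of its underside.
- masking_tape: Bystander: roll of tan tape, 98x96x25 mm. Origin: centre of its underside.
- ring_cutter_2: Bystander: tinned ring cutter, 49x49x28 mm. Origin: centre of its underside.
- bit_tin: Bystander: flat green tin, 69x101x24 mm. Origin: centre of its underside.
- rubber_kidney: Bystander: red rubber kidney, 46x92x8 mm. Origin: centre of its underside.
- scissors: Bystander: blue-handled scissors, 87x199x9 mm. Origin: centre of its underside.
- salt_dish: Bystander: small white dish, 67x70x27 mm. Origin: centre of its underside.

How it is judged:
By the outcome, as a careful person would: the job done as asked, in the order asked, and still so for the second after the job is handed in, with the robot touching nothing.
It also fails if it takes over 72 s, if anything falls off the work surface, if the arm or the gripper's body presses on something with over 40 N, if the wrist force passes 120 N, or if a joint passes its speed limit or range.

ROBOT

A 6-joint arm with a two-finger parallel gripper is mounted at the origin on a cart in front of the work surface, level with it; the furniture and walls round the work are solid. World frame = base frame: x ahead of the robot, y to its left, z up, the work surface at z = 0. Lengths are in m, angles in rad, forces in N, time in s.
With the tool pointing down it reaches from about 0.425 to 1.125 m from the base axis. Payload 14.9 kg.
Tool frame: the origin (TCP) lies between the finger pads; the fingertips stand 11 mm ahead of it and the grasp point (between the pads) lies 8 mm behind it (manip.nose_length is the distance from the TCP to the fingertips, in m); z points along the fingers, y is the line along which they close (so a half turn about z gives the same grasp; the last joint's range is limited). The gripper opens to 91 mm and grips with 3 to 60 N. Pads are 32 mm wide; open, the fingers measure 118 mm over their backs; the gripper's body (76 mm by 178 mm) begins 60 mm behind the grasp point.
Start: joints at [-1.33, 0.379, 1.734, -0, 1.028, -0.033], TCP at [0.189, -0.674, 0.225] pointing down, gripper open.
Joint ranges: [-2.77, 2.77], [-0.74, 2.19], [0, 2.66], [-1.06, 4.2], [0.31, 2.87], [-3.08, 3.08]. Speed limits (rad/s): [1.89, 1.89, 2.39, 3.14, 3.14, 3.14].

INTERFACE

Orientations are given as a unit quaternion [x, y, z, w].
In Python, from bench import manip gives the robot as it stands.
- The arm moves only by the tool apply_moves, never from a script. Its argument "increments" is a list of rows, each a list of 7 numbers: the shift along the tool's x, y, z in mm, then the turn, a rotation vector about the tool's x, y, z in degrees, then the opening, from 0 (shut) to 1 (fully open). In form: [[tx, ty, tz, rx, ry, rz, grip], ...]. A call has 1 to 10 rows; each row shifts and turns the commanded pose from where the row before left it, along the tool's axes as they then stand; what a row does not reach is not made up. A row lasts 1/8 s, in which the tool goes at most 62.5 mm and 10.7 degrees, less where a joint would pass 70% of its speed; a pose out of reach is approached as far as the arm can. A call with a gripper value outside its range is refused whole. The fingers move at their own pace and stop on an object; the grip force is fixed at half the most. Time passes only in rows, so rows that do not move let the fingers close. It gives the time, the measured TCP pose, the force, the opening and the grip force at its end, in the units of the state.
- manip.read_state(): the state, without advancing time (a new reading comes with each control period).
- manip.grab_frame(name): name is "side" or "top" or "wrist"; returns a dict with "color" (400x640x3 uint8, blue, green, red), "K" (3x3 intrinsics, pixels), "distortion" ([k1, k2, p1, p2, k3] as OpenCV has them; the pictures are not rectified), "position" and "rotation" of the camera in the world. Camera axes: x right, y down, z forward; pixel columns grow to the right and rows downward; lengths in m; the calibration is good to about 2 mm. A picture is of the moment at which its call begins. There is no depth.
- manip.hand_in(): hands the job in; it is judged then, once.
The state is a dict: "time_s": time; "joint_pos": joint angles; "qd": joint speeds; "tau": joint torques, N m; "position": TCP position; "ee_rot": TCP orientation; "force": force on the tool from outside, world axes, zero at the start; "ft_torque": the same for the moment, N m; "gripper_width": finger opening in m; "grip_force": force on a finger pad.
Only numpy, scipy, OpenCV 4.12 (cv2) and the standard library are available. Lean on these libraries where they do the work, as an engineer would, in place of code of your own. Each camera call takes 0.05 s, during which the arm holds its last target. There are 200 camera calls.

## Working session

There is one attempt and no reset: what is moved stays moved. The work goes in short steps, Python scripts to look and compute and a tool call to move; the robot and the scene stay as the last step left them, time stands still between calls to the robot, and variables do not carry over. Pictures are saved under pics/ and viewed, at most 10 in all, crops included, and the job is handed in when it is done.

Besides the shell and the picture viewer there is one more tool, called after "Request:" in YAML: its name, and indented under it one key for each argument. apply_moves: Moves the arm, as the interface text tells. Its arguments: {"type":"object","properties":{"increments":{"type":"array"}},"required":["increments"]}

```bash
ls; mkdir -p pics
python3 - <<'E'
from bench import manip
import cv2,pickle
s=manip.read_state();print(s)
for n in("top","side"):
    f=manip.grab_frame(n);cv2.imwrite(f"pics/{n}0.png",f["color"]);pickle.dump(f,open(f"{n}0.pkl","wb"))
    print(n,f["K"],f["distortion"],f["position"],f["rotation"])
E
```

```text
pics
{'time_s': 0.0, 'joint_pos': array([-1.33030238e+00,  3.79415185e-01,  1.73479032e+00,  1.59681403e-05,
        1.02849649e+00, -3.33170127e-02]), 'qd': array([ 0.00048442,  0.00210072, -0.00103564, -0.00071638, -0.00063897,
       -0.00069351]), 'tau': array([-5.41480495e-04, -7.63735127e+01, -4.34375954e+01,  6.50151120e-02,
        4.25203156e-02, -8.04449201e-05]), 'position': array([ 0.18917486, -0.67354673,  0.22427889]), 'ee_rot': array([ 9.90643484e-01,  1.36474103e-01, -5.05550740e-05, -5.52403365e-04]), 'force': array([-0.53117504,  0.14777537,  0.38802422]), 'ft_torque': array([ 0.03528315, -0.03081224, -0.01237819]), 'grip_force': 0.0, 'gripper_width': 0.09068631620610923}
top [[499.35299643   0.         326.11604954]
 [  0.         499.35299643 202.82299652]
 [  0.           0.           1.        ]] [0.02188321 0.         0.         0.         0.        ] [ 0.27536405 -0.0043424   1.52818352] [ 0.70462482 -0.70244226  0.07130283 -0.07067277]
side [[368.06399468   0.         317.86127786]
 [  0.         368.06399468 205.32274164]
 [  0.           0.           1.        ]] [-0.07998999  0.          0.          0.          0.        ] [0.13632263 0.66738776 0.6298656 ] [-0.23746517  0.85045658 -0.44980939  0.13418429]
```

View pics/top0.png

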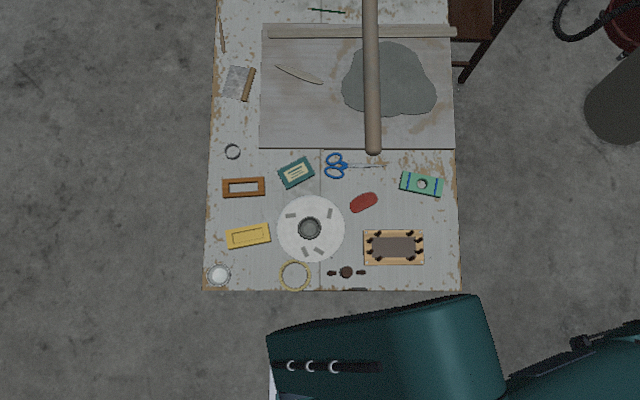

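View pics/side0.png

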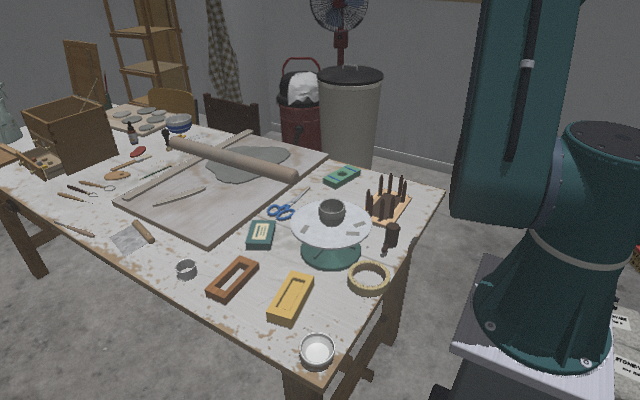

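The top view shows the base near pixel (248,236), the frame at (243,187), the cap at (421,184), and the cradle at (394,247). The roller is beside the cradle at (346,272). The wheel with the pot (310,228) stands between the parts and the cradle.

```bash
cat > h.py <<'E'
from bench import manip
import cv2,numpy as np,pickle
from scipy.spatial.transform import Rotation as R
def cast(f,px,z):
    px=np.asarray(px,float).reshape(-1,1,2)
    u=cv2.undistortPoints(px,f["K"],f["distortion"]).reshape(-1,2)
    d=R.from_quat(f["rotation"]).apply(np.c_[u,np.ones(len(u))])
    p=np.asarray(f["position"]); return p+d*((z-p[2])/d[:,2])[:,None]
def project(f,P):
    r=R.from_quat(f["rotation"]).inv(); q=r.apply(np.atleast_2d(P)-f["position"])
    return cv2.projectPoints(q,np.zeros(3),np.zeros(3),f["K"],f["distortion"])[0].reshape(-1,2)
def mask(f,lo,hi,box=None):
    m=cv2.inRange(cv2.cvtColor(f["color"],cv2.COLOR_BGR2HSV),lo,hi)
    if box: k=np.zeros_like(m);x0,y0,x1,y1=box;k[y0:y1,x0:x1]=1;m*=k
    return m
def rect(f,m,z):
    "largest blob -> hull on plane z -> centre, long-side yaw (deg in -90..90 from +x), sides mm"
    m=cv2.morphologyEx(m,cv2.MORPH_OPEN,np.ones((2,2)))
    c=max(cv2.findContours(m,cv2.RETR_EXTERNAL,cv2.CHAIN_APPROX_NONE)[0],key=cv2.contourArea)
    w=cast(f,c,z)[:,:2]*1000
    b=cv2.boxPoints(cv2.minAreaRect(w.astype(np.float32)))
    e1,e2=b[1]-b[0],b[2]-b[1]; l,s=(e1,e2) if np.hypot(*e1)>np.hypot(*e2) else (e2,e1)
    a=(np.degrees(np.arctan2(l[1],l[0])))%180
    return b.mean(0).round(1),round(a,1),np.hypot(*l).round(1),np.hypot(*s).round(1)
def goto(x,y,z,a):
    "tool-axis shift (mm) and rz turn (deg) to bring the TCP to x,y,z (mm) with tool x along yaw a (long side, mod 180), pointing down"
    s=manip.read_state(); r=R.from_quat(s["ee_rot"]); M=r.as_matrix()
    ya=np.degrees(np.arctan2(M[1,0],M[0,0])); d=(a-ya+90)%180-90
    t=r.inv().apply(np.array([x,y,z])-s["position"]*1000)
    print("tool shift",t.round(1),"rz",round(-d,1),"(or other half turn) yaw now",ya.round(1),"tilt",np.degrees(np.arccos(-M[2,2])).round(2),"TCP",(s["position"]*1000).round(1))
E
python3 - <<'E'
from h import *
f=pickle.load(open("top0.pkl","rb"))
hsv=cv2.cvtColor(f["color"],cv2.COLOR_BGR2HSV)
for n,p in dict(base=(232,240),baset=(262,240),frame=(227,188),cap=(408,186),board=(370,262),patch=(390,247),dowel=(379,234)).items(): print(n,hsv[p[1],p[0]])
for n,lo,hi,box,z in [("base",(15,90,90),(32,255,255),(215,210,280,255),.03),("frame",(5,90,50),(20,255,255),(210,170,275,205),.022),("cap",(60,50,50),(110,255,255),(390,160,450,205),.022),("board",(8,60,100),(25,255,255),(350,215,435,275),.012)]:
    print(n,*rect(f,mask(f,lo,hi,box),z))
E
```

```text
base [ 21 126 138]
baset [ 22 128 178]
frame [ 15 150 114]
cap [101 126 119]
board [ 16  87 158]
patch [ 9 27 93]
dowel [178 107  31]
base [477.  228.8] 101.6 130.3 58.7
frame [629.2 249.1] 93.9 129.7 58.2
cap [ 641.5 -303.2] 77.7 131.7 60.1
board [ 445.3 -213. ] 90.2 179.3 103.6
```

Run:
```python
from h import *
f=pickle.load(open("top0.pkl","rb"))
a=cv2.resize(f["color"][150:290,200:450],None,fx=3.2,fy=3.2,interpolation=cv2.INTER_CUBIC)
cv2.imwrite("pics/topcrop.png",a)
w=manip.grab_frame("wrist");print(w["K"][0,0],w["position"],w["rotation"],R.from_quat(w["rotation"]).as_matrix()[:,2])
s=manip.read_state();r=R.from_quat(s["ee_rot"]);print("cam in tool",r.inv().apply(w["position"]-s["position"]), (r.inv()*R.from_quat(w["rotation"])).as_matrix().round(3))
```

```text
356.5657829171785 [ 0.26915085 -0.6496461   0.38394326] [ 0.78830708 -0.59751582 -0.08899502  0.11673334] [-0.27981084 -0.07769158 -0.95690643]
cam in tool [ 0.08345253 -0.00161392 -0.15950276] [[-0.    -0.957 -0.29 ]
 [ 1.    -0.    -0.   ]
 [-0.    -0.29   0.957]]
```

View pics/topcrop.png

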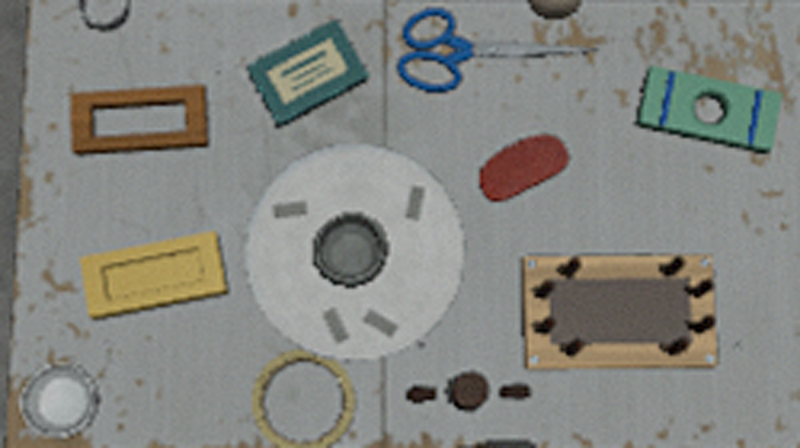

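The crop shows all three parts and the cradle clearly, and the fitted sizes match: 130x58 for each part, and about 180x104 for the board. Next I'll turn the tool and travel toward the base.

Request:
apply_moves:
  increments:
    - [0,0,0,0,0,-10,1]
    - [0,0,0,0,0,-10,1]
    - [0,0,0,0,0,-10,1]
    - [0,0,0,0,0,-10,1]
    - [0,0,0,0,0,-10,1]
    - [0,0,0,0,0,-10,1]
    - [0,0,0,0,0,-10,1]
    - [0,0,0,0,0,-10,1]
    - [0,0,0,0,0,-6,1]

```text
time_s: 1.27
position: [0.1892, -0.6738, 0.2247]
ee_rot: [0.63, 0.777, 0.0, -0.0]
force: [-0.1, 0.3, -0.6]
gripper_width: 0.0914
grip_force: 0.0
```

Request:
apply_moves:
  increments:
    - [39,46,0,0,0,0,1]
    - [39,46,0,0,0,0,1]
    - [39,46,0,0,0,0,1]
    - [39,46,0,0,0,0,1]
    - [39,46,0,0,0,0,1]
    - [39,46,0,0,0,0,1]
    - [39,46,0,0,0,0,1]
    - [39,46,0,0,0,0,1]
    - [39,46,0,0,0,0,1]
    - [39,46,0,0,0,0,1]

```text
time_s: 2.52
position: [0.5617, -0.197, 0.225]
ee_rot: [0.631, 0.775, 0.0, 0.0]
force: [0.0, -0.6, -0.1]
gripper_width: 0.0914
grip_force: 0.0
```

```bash
python3 -c "
from h import *
goto(477,229,224,101.6);print(manip.read_state()['force'],manip.read_state()['joint_pos'])"
```

```text
tool shift [434.4   3.4   0.9] rz 0.1 (or other half turn) yaw now 101.7 tilt 0.01 TCP [ 561.7 -197.   225. ]
[ 0.01845569 -0.63210971 -0.06215877] [-3.76522236e-01  2.16397601e-01  1.95056207e+00 -4.68287621e-05
  9.74507419e-01 -5.80593202e-01]
```

Request:
apply_moves:
  increments:
    - [54,0.4,0,0,0,0,1]
    - [54,0.4,0,0,0,0,1]
    - [54,0.4,0,0,0,0,1]
    - [54,0.4,0,0,0,0,1]
    - [54,0.4,0,0,0,0,1]
    - [54,0.4,0,0,0,0,1]
    - [54,0.4,0,0,0,0,1]
    - [56,0.4,0,0,0,0,1]
    - [0,0,0,0,0,0,1]

```text
time_s: 3.65
position: [0.4751, 0.2295, 0.2249]
ee_rot: [0.63, 0.777, 0.0, -0.0]
force: [-0.6, -0.9, -1.0]
gripper_width: 0.0911
grip_force: 0.0
```

Run:
```python
from h import *
f=manip.grab_frame("wrist");pickle.dump(f,open("w1.pkl","wb"));cv2.imwrite("pics/w1.png",f["color"])
goto(477,229,13,101.6)
print(cv2.cvtColor(f["color"],cv2.COLOR_BGR2HSV)[::40,::64].tolist()[4:7])
print(rect(f,mask(f,(15,90,90),(32,255,255)),.03))
```

```text
tool shift [  0.7   1.8 211.8] rz 0.3 (or other half turn) yaw now 101.9 tilt 0.02 TCP [475.4 228.  224.8]
[[[115, 18, 84], [96, 24, 54], [100, 31, 50], [60, 3, 96], [70, 8, 101], [21, 125, 112], [20, 8, 101], [15, 148, 57], [48, 6, 225], [45, 6, 79]], [[110, 14, 108], [90, 28, 46], [105, 40, 51], [68, 11, 97], [42, 6, 224], [27, 81, 252], [60, 2, 225], [14, 142, 176], [50, 3, 224], [21, 46, 194]], [[96, 131, 39], [96, 27, 47], [90, 38, 47], [20, 76, 201], [50, 3, 224], [45, 5, 225], [60, 3, 226], [60, 5, 224], [68, 4, 228], [16, 54, 80]]]
(array([484.3, 234.5], dtype=float32), np.float32(101.4), np.float32(129.4), np.float32(57.2))
```

View pics/w1.png

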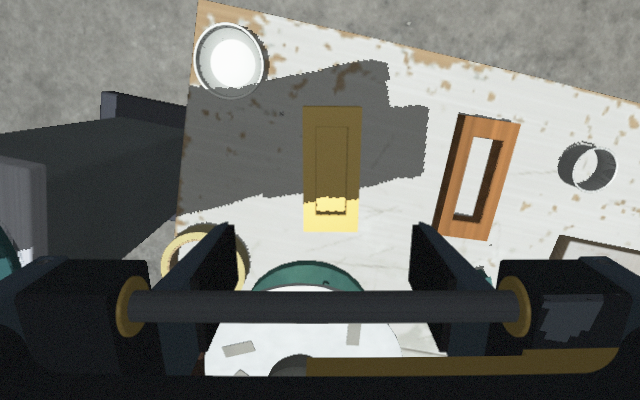

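The wrist view shows the base centred near (332,170), with its bottom end lit and the rest in the arm's shadow. The finger tips are at about columns 235 and 412. This puts the base 9 mm from the top-camera estimate, so I'll cross-check.

Run:
```python
from h import *
w=pickle.load(open("w1.pkl","rb"));t=pickle.load(open("top0.pkl","rb"));s=pickle.load(open("side0.pkl","rb"))
st=manip.read_state();r=R.from_quat(st["ee_rot"])
print("finger tips proj",project(w,[st["position"]+r.apply([0,y,.011]) for y in(-.0455,0,.0455)]).round(1))
print("frame wrist",rect(w,mask(w,(5,90,50),(18,255,255),(425,100,530,245)),.022))
B=((15,90,90),(32,255,255));
for n,f,b in(("top",t,(215,210,280,255)),("side",s,(250,260,330,335))):
    print(n,"base",rect(f,mask(f,*B,b),.03))
print("side frame",rect(s,mask(s,(5,90,50),(20,255,255),(195,250,265,305)),.022))
# ring cutter rim and top-camera: arm now over the base; compare dish rim centre
for n,f,b in(("top",t,(200,260,235,290)),("wrist",w,(190,20,270,100))):
    print(n,"dish",rect(f,mask(f,(0,0,150) if n=="top" else (0,0,238),(180,60,255),b),.02))
t2=manip.grab_frame("top");cv2.imwrite("pics/top2.png",t2["color"][170:290,190:350]) ;pickle.dump(t2,open("top2.pkl","wb"))
# pictures corners: base corners in side
c=max(cv2.findContours(mask(s,*B,(250,260,330,335)),0,1)[0],key=cv2.contourArea);print(cv2.approxPolyDP(c,4,True).reshape(-1,2).tolist())
print("proj base corners side for top est / wrist est")
for (x,y) in((477,228.8),(484.3,234.5)):
    a=np.radians(101.5);l=np.array([np.cos(a),np.sin(a)])*65;n=np.array([-np.sin(a),np.cos(a)])*29
    print(project(s,[np.r_[(np.array([x,y])+i*l+j*n)/1000,.03] for i,j in((1,1),(1,-1),(-1,-1),(-1,1))]).round(1).tolist())
```

```text
finger tips proj [[235.4 258.1]
 [321.4 258.3]
 [407.3 258.3]]
frame wrist (array([633.8, 253.9], dtype=float32), np.float32(94.2), np.float32(130.1), np.float32(65.7))
top base (array([477. , 228.8], dtype=float32), np.float32(101.6), np.float32(130.3), np.float32(58.7))
side base (array([478.8, 235. ], dtype=float32), np.float32(100.9), np.float32(129.8), np.float32(59.1))
side frame (array([631.8, 255.9], dtype=float32), np.float32(93.2), np.float32(129.5), np.float32(57.8))
top dish (array([358.9, 311.2], dtype=float32), np.float32(2.5), np.float32(42.0), np.float32(41.8))
wrist dish (array([369. , 317.3], dtype=float32), np.float32(99.0), np.float32(43.3), np.float32(41.8))
[[313, 276], [290, 271], [266, 313], [292, 318]]
proj base corners side for top est / wrist est
[[294.9, 319.0], [268.9, 311.3], [293.8, 269.6], [317.2, 275.6]]
[[290.3, 319.4], [264.4, 311.7], [289.8, 270.0], [313.1, 275.9]]
```

Side and wrist views agree, while the top view is biased by about (-6,-6) mm. I'll go by the wrist camera and close in.

Request:
apply_moves:
  increments:
    - [2,5,40,0,0,0.2,1]
    - [2,4,40,0,0,0.2,1]
    - [0,0,20,0,0,0,1]
    - [0,0,0,0,0,0,1]

```text
time_s: 4.25
position: [0.4834, 0.231, 0.1237]
ee_rot: [0.635, 0.773, -0.001, -0.001]
force: [-0.4, 0.4, 0.5]
gripper_width: 0.0912
grip_force: 0.0
```

Run:
```python
from h import *
f=manip.grab_frame("wrist");pickle.dump(f,open("w2.pkl","wb"));cv2.imwrite("pics/w2.png",f["color"])
c,a,*sz=rect(f,mask(f,(15,90,70),(32,255,255),(260,0,400,300)),.03)
print(c,a,sz); goto(*c,13,a)
```

```text
[483.9 234.9] 101.5 [np.float32(130.4), np.float32(57.5)]
tool shift [  3.4   0.6 111.9] rz -0.3 (or other half turn) yaw now 101.2 tilt 0.06 TCP [484.1 231.5 124.9]
```

View pics/w2.png

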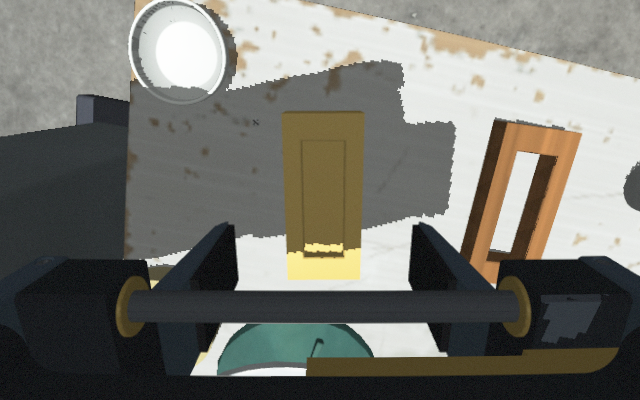

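The wrist view shows the base centred between the fingers, from about (283,110) to (362,278), clear of its neighbours. I'll descend, grip, and lift.

Request:
apply_moves:
  increments:
    - [3.5,0.5,40,0,0,0,1]
    - [0,0,40,0,0,0,1]
    - [0,0,22,0,0,0,1]
    - [0,0,9,0,0,0,1]
    - [0,0,0,0,0,0,1]
    - [0,0,0,0,0,0,0]
    - [0,0,0,0,0,0,0]
    - [0,0,0,0,0,0,0]
    - [0,0,0,0,0,0,0]

```text
time_s: 5.42
position: [0.4838, 0.2361, 0.0142]
ee_rot: [0.634, 0.773, 0.0, 0.0]
force: [-1.5, -0.8, 5.4]
gripper_width: 0.0576
grip_force: 30.0
```

Request:
apply_moves:
  increments:
    - [0,0,0,0,0,0,0]
    - [0,0,0,0,0,0,0]
    - [0,0,-10,0,0,0,0]
    - [0,0,-40,0,0,0,0]
    - [0,0,-50,0,0,0,0]
    - [0,0,-50,0,0,0,0]
    - [0,0,-50,0,0,0,0]
    - [0,0,-10,0,0,0,0]

```text
time_s: 6.42
position: [0.485, 0.2366, 0.2276]
ee_rot: [0.634, 0.773, 0.002, 0.001]
force: [-0.0, -0.1, -2.3]
gripper_width: 0.0581
grip_force: 30.0
```

Run:
```python
from h import *
f=manip.grab_frame("wrist");pickle.dump(f,open("w3.pkl","wb"));cv2.imwrite("pics/w3.png",f["color"])
z=manip.read_state()["position"][2]
c,a,*sz=rect(f,mask(f,(15,90,50),(32,255,255),(200,0,440,300)),z-.013+.03)
print(c,a,sz); goto(451,-207,225,90)
```

```text
[480.2 267. ] 101.2 [np.float32(70.6), np.float32(58.3)]
tool shift [-428.3 -119.8    1. ] rz 11.3 (or other half turn) yaw now 101.3 tilt 0.23 TCP [484.6 236.4 226.8]
```

View pics/w3.png

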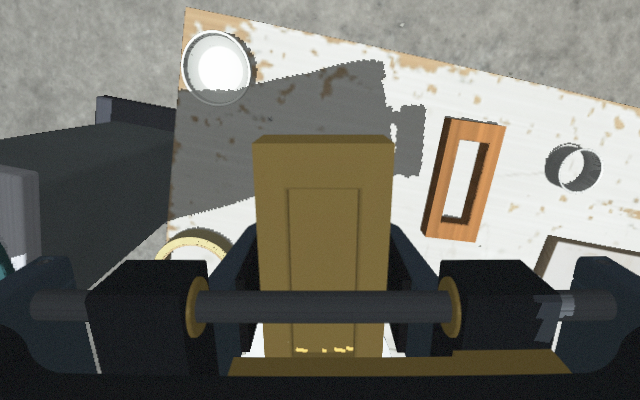

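The wrist view shows the base held, spanning columns 255–390 with its far edge at about row 143. I'll carry it beside the cradle first, so the pocket can be measured without the block hiding it.

Request:
apply_moves:
  increments:
    - [-30,1,0,0,0,0,0]
    - [-55,1,0,0,0,0,0]
    - [-55,1,0,0,0,0,0]
    - [-55,1,0,0,0,0,0]
    - [-55,1,0,0,0,0,0]
    - [-55,2,0,0,0,0,0]
    - [-55,1,0,0,0,0,0]
    - [-55,1,0,0,0,0,0]
    - [-50,1,0,0,0,0,0]
    - [-18,1,0,0,0,0,0]

```text
time_s: 7.72
position: [0.5885, -0.2375, 0.222]
ee_rot: [0.635, 0.773, -0.0, -0.001]
force: [-0.1, 0.6, -1.6]
gripper_width: 0.0574
grip_force: 30.0
```

Request:
apply_moves:
  increments:
    - [0,0,0,0,0,4,0]
    - [0,0,0,0,0,5,0]
    - [0,0,0,0,0,2.3,0]
    - [0,0,0,0,0,0,0]

```text
time_s: 8.22
position: [0.5885, -0.2346, 0.2227]
ee_rot: [0.707, 0.707, -0.0, -0.001]
force: [0.2, 0.1, -1.2]
gripper_width: 0.0579
grip_force: 30.0
```

Run:
```python
from h import *
f=manip.grab_frame("wrist");pickle.dump(f,open("w4.pkl","wb"));cv2.imwrite("pics/w4.png",f["color"])
goto(451,-207,225,90)
print(rect(f,mask(f,(8,60,80),(25,255,255),(0,0,254,290)),.012))
```

```text
tool shift [  27.9 -137.6   -1.9] rz 0.1 (or other half turn) yaw now 90.1 tilt 0.09 TCP [ 588.6 -234.7  222.9]
(array([ 454.1, -208.7], dtype=float32), np.float32(90.8), np.float32(179.1), np.float32(108.1))
```

View pics/w4.png

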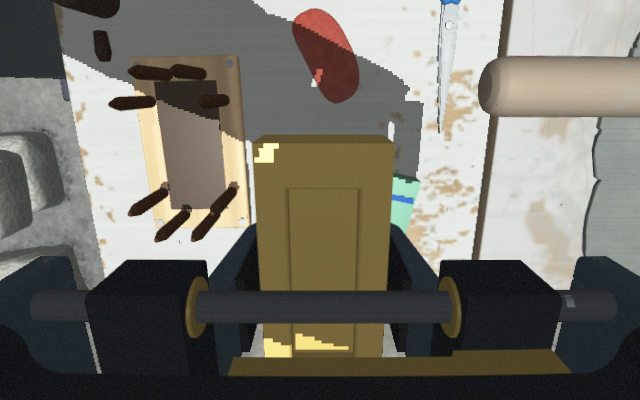

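The cradle is in full view at columns 134–249, rows 56–226, with dowels leaning outward. The patch is at about (155–217, 82–208). I'll refine the cradle's centre from the board's and patch's edges, and check how the block sits in the grip.

```bash
cat >> h.py <<'E'
def ortho(f,x0,x1,y0,y1,z,s=2):
    "straight-down picture at height z, s px per mm; row=x, col=y"
    X,Y=np.meshgrid(np.arange(x0,x1,1/s),np.arange(y0,y1,1/s),indexing="ij")
    p=project(f,np.c_[X.ravel(),Y.ravel(),np.full(X.size,z*1000)]/1000).astype(np.float32).reshape(*X.shape,2)
    return cv2.remap(f["color"],p[...,0],p[...,1],cv2.INTER_LINEAR)
E
python3 - <<'E'
from h import *
f=pickle.load(open("w4.pkl","rb"))
s=2;x0,y0=380,-320
o=ortho(f,x0,530,y0,-100,.012,s);hsv=cv2.cvtColor(o,cv2.COLOR_BGR2HSV)
bd=cv2.inRange(hsv,(8,55,50),(25,255,255));bd=cv2.morphologyEx(bd,cv2.MORPH_OPEN,np.ones((3,3)))
n,l,st,_=cv2.connectedComponentsWithStats(bd);bd=(l==1+st[1:,4].argmax())
def edges(m,ax,lo,hi,off):
    out=[]
    for v in np.arange(lo,hi,4):
        line=m[:,int((v-y0)*s)] if ax==0 else m[int((v-x0)*s)]
        i=np.flatnonzero(line)
        if len(i): out.append((v,i[0]/s+off,(i[-1]+1)/s+off))
    return np.array(out)
e=edges(bd,0,-292,-125,x0);g=edges(bd,1,405,503,y0)
print("board x lo/hi by y\n",e.T.round(0).tolist());print("board y lo/hi by x\n",g.T.round(0).tolist())
# patch: low saturation & dark-ish
print("patch centre hsv",hsv[int((454-x0)*s),int((-230-y0)*s)],hsv[int((454-x0)*s),int((-160-y0)*s)])
for y in(-240,-225,-210,-195):
    h=hsv[int((405-x0)*s):int((505-x0)*s):4,int((y-y0)*s)];print(y,h[:,1].tolist())
for x in(450,454,458):
    h=hsv[int((x-x0)*s),int((-295-y0)*s):int((-120-y0)*s):4];print(x,h[:,1].tolist())
w=pickle.load(open("w3.pkl","rb"))
tcp=np.array([484.6,236.4,226.8]);a=np.radians(101.3)
q=cast(w,[[255,143],[391,143],[323,143]],(226.8-14+30)/1000)*1000-tcp
print("far edge in tool x,y",[(round(float(p[0]*np.cos(a)+p[1]*np.sin(a)),1),round(float(p[0]*np.sin(a)-p[1]*np.cos(a)),1)) for p in q])
E
```

```text
board x lo/hi by y
 [[-292.0, -288.0, -284.0, -280.0, -276.0, -272.0, -268.0, -264.0, -260.0, -256.0, -252.0, -248.0, -244.0, -240.0, -236.0, -232.0, -228.0, -224.0, -220.0, -216.0, -212.0, -208.0, -204.0, -200.0, -196.0, -192.0, -188.0, -184.0, -180.0, -176.0, -172.0, -168.0, -164.0, -160.0, -156.0, -152.0, -148.0, -144.0, -140.0, -136.0, -132.0, -128.0], [466.0, 470.0, 473.0, 474.0, 478.0, 482.0, 486.0, 489.0, 492.0, 481.0, 482.0, 482.0, 483.0, 483.0, 482.0, 482.0, 482.0, 482.0, 482.0, 482.0, 482.0, 482.0, 482.0, 482.0, 482.0, 482.0, 482.0, 482.0, 482.0, 480.0, 482.0, 482.0, 492.0, 494.0, 491.0, 482.0, 482.0, 482.0, 468.0, 472.0, 471.0, 398.0], [508.0, 508.0, 508.0, 508.0, 508.0, 508.0, 508.0, 508.0, 508.0, 508.0, 508.0, 508.0, 508.0, 508.0, 508.0, 508.0, 508.0, 507.0, 507.0, 507.0, 507.0, 507.0, 507.0, 507.0, 507.0, 507.0, 507.0, 507.0, 507.0, 507.0, 507.0, 507.0, 507.0, 506.0, 506.0, 506.0, 506.0, 506.0, 506.0, 506.0, 506.0, 506.0]]
board y lo/hi by x
 [[405.0, 409.0, 413.0, 417.0, 421.0, 425.0, 429.0, 433.0, 437.0, 441.0, 445.0, 449.0, 453.0, 457.0, 461.0, 465.0, 469.0, 473.0, 4
[... 1780 characters left out ...]
9, 48, 45, 49, 51, 50, 47, 50, 49, 49, 49, 47, 47, 45, 49, 46, 45, 46, 43, 47, 48, 47, 45, 44, 45, 48, 47, 45, 45, 46, 44, 47, 47, 44, 46, 49, 47, 48, 43, 49, 58, 67, 72, 60, 51, 65, 58, 64, 65, 60, 61, 65, 54, 59, 61, 77, 124, 123, 143, 121, 115, 121, 97, 84, 88, 82]
458 [114, 122, 145, 130, 148, 83, 63, 65, 63, 68, 58, 56, 49, 51, 50, 49, 49, 49, 50, 49, 46, 50, 48, 49, 49, 47, 45, 51, 44, 47, 49, 48, 46, 47, 48, 44, 44, 47, 48, 46, 44, 44, 45, 44, 46, 44, 44, 46, 48, 45, 45, 44, 46, 46, 47, 46, 44, 45, 46, 44, 50, 49, 67, 65, 61, 57, 65, 67, 74, 62, 65, 64, 71, 74, 71, 69, 62, 85, 146, 146, 138, 137, 141, 140, 91, 83, 81, 81]
far edge in tool x,y [(63.3, -26.3), (63.2, 28.8), (63.2, 1.2)]
```

Run:
```python
from h import *
from scipy.ndimage import gaussian_filter1d as g1
f=pickle.load(open("w4.pkl","rb"))
s=2;x0,y0=380,-320
o=ortho(f,x0,530,y0,-100,.012,s);hsv=cv2.cvtColor(o,cv2.COLOR_BGR2HSV).astype(float)
def steep(p,v0,lo,hi):
    d=np.abs(np.gradient(g1(p,2)));i=np.arange(len(p))/s+v0;k=(i>lo)&(i<hi);return i[k][d[k].argmax()]
L=[];H=[]
for y in np.arange(-245,-190,3):
    p=o[int((y-y0)*s):,0] if 0 else hsv[:,int((y-y0)*s),2]/hsv[:,int((y-y0)*s),2].max()
    L.append((y,steep(p,x0,412,430)));H.append((y,steep(p,x0,472,492)))
for n,q in(("lo",L),("hi",H)):
    q=np.array(q);m=np.polyfit(q[:,0]+208,q[:,1],1);print(n,"at y=-208",m[1].round(2),"slope deg",np.degrees(m[0]).round(2),q[:,1].tolist())
print("y lo",[steep(hsv[int((x-x0)*s),:,2],y0,-285,-265) for x in range(438,466,3)])
w=pickle.load(open("w4.pkl","rb"));print("edge rows V",cv2.cvtColor(w["color"],40)[130:152,340,2].tolist())
```

```text
lo at y=-208 420.11 slope deg -0.57 [420.0, 420.5, 420.5, 420.5, 420.5, 420.5, 420.5, 420.0, 420.5, 420.5, 420.0, 420.0, 420.0, 420.0, 420.0, 420.0, 420.0, 420.0, 420.0]
hi at y=-208 484.08 slope deg 2.7 [483.0, 483.0, 483.0, 483.0, 483.5, 483.0, 483.0, 483.0, 483.5, 483.0, 483.0, 483.0, 483.5, 483.5, 483.0, 483.0, 483.0, 488.5, 487.0]
y lo [np.float64(-271.0), np.float64(-283.5), np.float64(-276.5), np.float64(-276.0), np.float64(-276.0), np.float64(-276.0), np.float64(-276.0), np.float64(-284.5), np.float64(-281.5), np.float64(-283.5)]
edge rows V [103, 106, 111, 112, 101, 95, 92, 90, 94, 92, 93, 94, 96, 108, 121, 122, 123, 120, 121, 122, 120, 122]
```

The patch spans x 420–483 and its low y end is at -276, so the pocket centre is about (451.6,-208.5) with yaw about 90.4. I'll move above it.

Request:
apply_moves:
  increments:
    - [7,-34,0,0,0,-0.3,0]
    - [7,-52,0,0,0,0,0]
    - [7,-42,0,0,0,0,0]
    - [6.5,-10,0,0,0,0,0]
    - [0,0,50,0,0,0,0]
    - [0,0,50,0,0,0,0]
    - [0,0,0,0,0,0,0]
    - [0,0,0,0,0,0,0]

```text
time_s: 9.28
position: [0.4521, -0.2088, 0.1253]
ee_rot: [0.705, 0.709, 0.0, 0.001]
force: [-0.4, 1.6, -1.9]
gripper_width: 0.0579
grip_force: 30.0
```

Run:
```python
from h import *
goto(450.4,-207,26,90.4)
f=manip.grab_frame("wrist");pickle.dump(f,open("w5.pkl","wb"))
t=manip.grab_frame("side");goto(450.4,-207,26,90.4)
a=cv2.resize(t["color"][130:260,320:440],(480,520),interpolation=cv2.INTER_CUBIC)
b=cv2.resize(f["color"][20:360,200:460],(320,418))
b=cv2.copyMakeBorder(b,0,102,0,0,cv2.BORDER_CONSTANT)
cv2.imwrite("pics/w5.png",np.hstack([a,b]))
```

```text
tool shift [ 1.8 -1.8 99.3] rz -0.1 (or other half turn) yaw now 90.3 tilt 0.07 TCP [ 452.1 -208.8  125.3]
tool shift [ 2.2 -2.2 99.9] rz -0.1 (or other half turn) yaw now 90.3 tilt 0.17 TCP [ 452.3 -209.   125.9]
```

View pics/w5.png

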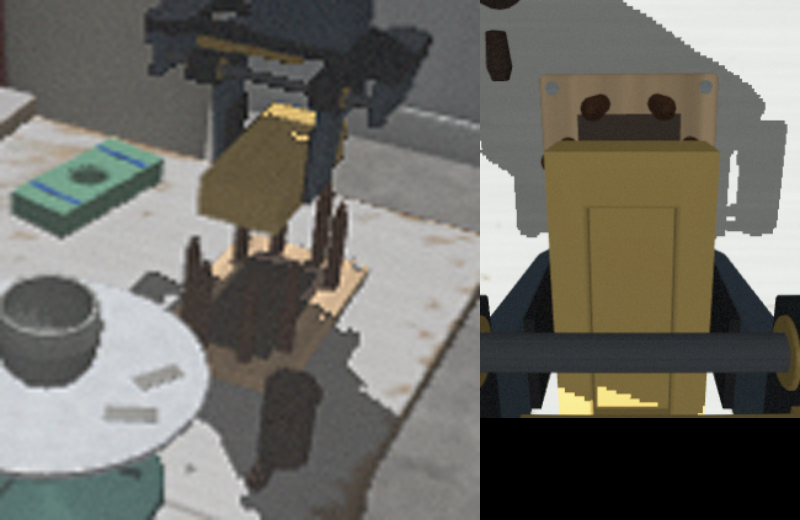

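The side view shows the block over the cradle between the dowels. The wrist view shows the board's far end, with patch edges at columns ~280–362 and board edges at ~250–393. I'll measure the offset directly from this view.

Run:
```python
from h import *
f=pickle.load(open("w5.pkl","rb"))
v=cv2.cvtColor(f["color"],cv2.COLOR_BGR2HSV)
print("row 125 V",v[125,270:375:1,2].tolist()); print("row 95 S",v[95,240:262,1].tolist(),v[95,380:402,1].tolist())
print("col 320 V rows70-150",v[70:150,320,2].tolist()); print("row160",v[160,245:262,1].tolist(),v[160,380:400,1].tolist())
```

```text
row 125 V [121, 120, 120, 122, 124, 129, 129, 130, 130, 105, 48, 49, 53, 52, 50, 48, 50, 50, 51, 51, 50, 50, 51, 47, 49, 48, 50, 50, 48, 45, 47, 46, 42, 50, 50, 47, 52, 51, 52, 45, 47, 49, 50, 50, 49, 50, 50, 47, 48, 47, 47, 48, 50, 43, 47, 51, 50, 45, 51, 51, 47, 53, 44, 47, 47, 48, 49, 48, 50, 47, 48, 46, 51, 49, 51, 48, 46, 48, 46, 44, 49, 49, 51, 45, 48, 44, 53, 48, 46, 47, 48, 51, 72, 104, 115, 114, 110, 109, 112, 111, 115, 109, 110, 113, 114]
row 95 S [5, 9, 2, 7, 5, 9, 7, 5, 17, 80, 83, 87, 83, 75, 32, 8, 15, 17, 15, 15, 17, 12] [28, 10, 10, 10, 10, 5, 44, 71, 82, 84, 80, 90, 87, 16, 7, 7, 7, 11, 9, 7, 5, 11]
col 320 V rows70-150 [110, 107, 110, 107, 106, 107, 108, 106, 108, 107, 113, 128, 129, 129, 130, 130, 126, 130, 129, 130, 127, 128, 130, 127, 129, 130, 130, 128, 127, 128, 128, 130, 128, 128, 127, 131, 127, 129, 128, 126, 128, 128, 103, 47, 50, 53, 48, 55, 50, 48, 44, 48, 44, 50, 45, 47, 50, 50, 48, 49, 46, 49, 49, 51, 76, 99, 99, 97, 93, 94, 96, 95, 98, 111, 123, 125, 122, 122, 121, 125]
row160 [5, 5, 5, 7, 7, 5, 7, 47, 122, 126, 127, 128, 135, 128, 125, 119, 129] [123, 131, 130, 132, 125, 131, 124, 125, 126, 125, 124, 127, 127, 107, 34, 7, 5, 5, 7, 9]
```

Run:
```python
from h import *
f=pickle.load(open("w5.pkl","rb"))
c=lambda p,z:(cast(f,p,z)*1000)[:,:2].round(1).tolist()
zt=.1255-.014+.030
print("patch edges",c([[279.3,125],[362.7,125]],.012),"end",c([[320,112.3]],.012))
print("board edges",c([[248.8,95],[393,95]],.012),"end",c([[320,80.5]],.012))
print("block edges",c([[251.8,160],[393.8,160]],zt),"end",c([[322,143]],zt))
```

```text
patch edges [[419.4, -150.8], [482.3, -150.5]] end [[450.1, -141.3]]
board edges [[397.5, -129.0], [504.0, -128.4]] end [[450.0, -118.6]]
block edges [[423.2, -152.4], [481.2, -152.1]] end [[451.8, -145.4]]
```

Relative to the pocket, the block needs about +1.4 mm along tool x and -1.4 mm along tool y. I'll correct that and enter.

Request:
apply_moves:
  increments:
    - [1.5,-1.5,0,0,0,0,0]
    - [0,0,15,0,0,0,0]
    - [0,0,15,0,0,0,0]
    - [0,0,15,0,0,0,0]
    - [0,0,15,0,0,0,0]
    - [0,0,0,0,0,0,0]

```text
time_s: 10.12
position: [0.449, -0.2067, 0.0626]
ee_rot: [0.705, 0.709, -0.0, -0.001]
force: [0.6, -0.3, -1.2]
gripper_width: 0.0582
grip_force: 30.0
```

```bash
python3 -c "
from h import *
goto(450.4,-207,26,90.4);s=manip.read_state();print(s['force'],s['ft_torque'])"
```

```text
tool shift [-0.3  1.5 36.6] rz -0.1 (or other half turn) yaw now 90.3 tilt 0.11 TCP [ 449.  -206.7   62.6]
[ 0.55152133 -0.31023239 -1.15076241] [-0.00765083 -0.15440164  0.04650758]
```

Request:
apply_moves:
  increments:
    - [0,0,14,0,0,0,0]
    - [0,0,10,0,0,0,0]
    - [0,0,6,0,0,0,0]
    - [0,0,3,0,0,0,0]
    - [0,0,2,0,0,0,0]
    - [0,0,1,0,0,0,0]
    - [0,0,0,0,0,0,0]

```text
time_s: 11.0
position: [0.4496, -0.207, 0.028]
ee_rot: [0.705, 0.709, 0.0, 0.0]
force: [-0.2, -0.3, -2.1]
gripper_width: 0.0578
grip_force: 30.0
```

Request:
apply_moves:
  increments:
    - [0,0,1,0,0,0,0]
    - [0,0,1,0,0,0,0]
    - [0,0,0,0,0,0,0]

```text
time_s: 11.38
position: [0.4496, -0.207, 0.0262]
ee_rot: [0.705, 0.709, 0.0, 0.0]
force: [-1.6, 1.3, 6.5]
gripper_width: 0.0576
grip_force: 30.0
```

Contact is at 6.5 N, so the base is seated. I'll release, rise and head for the frame.

Request:
apply_moves:
  increments:
    - [0,0,0,0,0,0,0.85]
    - [0,0,0,0,0,0,0.85]
    - [0,0,0,0,0,0,0.85]
    - [0,0,-20,0,0,0,0.85]
    - [0,0,-50,0,0,0,1]
    - [0,0,-60,0,0,0,1]
    - [0,0,-60,0,0,0,1]
    - [0,0,-10,0,0,0,1]
    - [0,0,0,0,0,0,1]

```text
time_s: 12.5
position: [0.4495, -0.2069, 0.2259]
ee_rot: [0.705, 0.709, 0.0, 0.0]
force: [-0.4, 0.4, -0.4]
gripper_width: 0.0912
grip_force: 0.0
```

Run:
```python
from h import *
f=manip.grab_frame("wrist");pickle.dump(f,open("w6.pkl","wb"));cv2.imwrite("pics/w6.png",f["color"])
print(rect(f,mask(f,(15,90,50),(32,255,255),(240,80,400,300)),.042))
goto(634,254,225,94)
```

```text
(array([ 450.5, -208.9], dtype=float32), np.float32(90.0), np.float32(132.9), np.float32(60.2))
tool shift [ 4.598e+02  1.873e+02 -1.000e-01] rz -3.7 (or other half turn) yaw now 90.3 tilt 0.07 TCP [ 448.9 -206.7  224.8]
```

Request:
apply_moves:
  increments:
    - [51,20.8,0,0,0,0,1]
    - [51,20.8,0,0,0,0,1]
    - [51,20.8,0,0,0,0,1]
    - [51,20.8,0,0,0,0,1]
    - [51,20.8,0,0,0,0,1]
    - [51,20.8,0,0,0,0,1]
    - [51,20.8,0,0,0,0,1]
    - [51,20.8,0,0,0,0,1]
    - [51,20.8,50,0,0,-3.7,1]
    - [0,0,50,0,0,0,1]

```text
time_s: 13.8
position: [0.6312, 0.2473, 0.1306]
ee_rot: [0.681, 0.732, -0.0, -0.0]
force: [0.1, -1.1, -1.4]
gripper_width: 0.0913
grip_force: 0.0
```

Request:
apply_moves:
  increments:
    - [0,0,0,0,0,0,1]
    - [0,0,0,0,0,0,1]

```text
time_s: 14.05
position: [0.6312, 0.2445, 0.1343]
ee_rot: [0.682, 0.731, -0.0, -0.0]
force: [-0.1, -0.5, 0.5]
gripper_width: 0.0913
grip_force: 0.0
```

Run:
```python
from h import *
f=manip.grab_frame("wrist");pickle.dump(f,open("w7.pkl","wb"));cv2.imwrite("pics/w7.png",f["color"])
m=mask(f,(5,100,40),(19,255,255),(250,0,400,300))
c,a,*sz=rect(f,m,.022)
print(c,a,sz,cv2.boundingRect(m)); goto(*c,14,a)
```

```text
[637.4 254.7] 94.0 [np.float32(129.1), np.float32(57.2)] (292, 102, 78, 159)
tool shift [  9.7   6.1 121.3] rz -0.1 (or other half turn) yaw now 93.9 tilt 0.08 TCP [631.8 244.6 135.3]
```

View pics/w7.png

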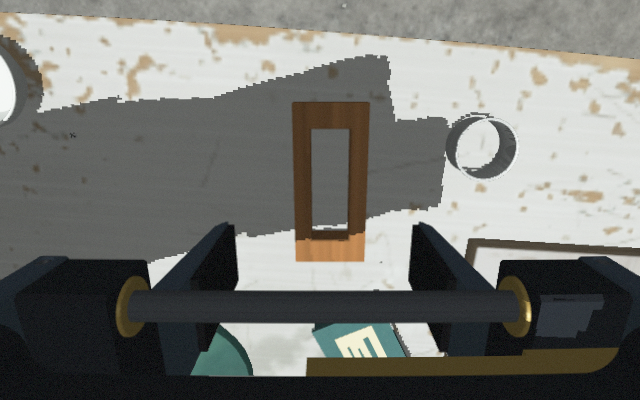

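The frame spans (292,102) to (369,262), between the open fingers, and the ring cutter stays clear at columns 445–517. I'll descend and grip.

Request:
apply_moves:
  increments:
    - [9.5,5,20,0,0,0,1]
    - [0,0,40,0,0,0,1]
    - [0,0,38,0,0,0,1]
    - [0,0,17,0,0,0,1]
    - [0,0,5,0,0,0,1]
    - [0,0,0,0,0,0,1]

```text
time_s: 14.85
position: [0.6361, 0.2549, 0.0148]
ee_rot: [0.682, 0.731, 0.001, 0.0]
force: [0.0, -0.4, 0.2]
gripper_width: 0.0914
grip_force: 0.0
```

```bash
python3 -c "
from h import *
goto(637.4,254.7,13.8,94)"
```

```text
tool shift [-0.3  1.3  1. ] rz -0.0 (or other half turn) yaw now 94.0 tilt 0.07 TCP [636.1 254.9  14.8]
```

Request:
apply_moves:
  increments:
    - [0,0,0.5,0,0,0,0]
    - [0,0,0,0,0,0,0]
    - [0,0,0,0,0,0,0]
    - [0,0,0,0,0,0,0]
    - [0,0,0,0,0,0,0]
    - [0,0,-10,0,0,0,0]
    - [0,0,-40,0,0,0,0]
    - [0,0,-55,0,0,0,0]
    - [0,0,-55,0,0,0,0]
    - [0,0,-50,0,0,0,0]

```text
time_s: 16.1
position: [0.6352, 0.2546, 0.226]
ee_rot: [0.682, 0.731, 0.0, 0.0]
force: [0.6, 0.4, -1.4]
gripper_width: 0.0579
grip_force: 30.0
```

```bash
python3 -c "
from h import *
goto(449.8,-208.7,225,94);print(manip.read_state()['gripper_width'])"
```

```text
tool shift [-449.3 -217.2    0.7] rz -0.0 (or other half turn) yaw now 94.0 tilt 0.04 TCP [635.2 254.6 226. ]
0.05793508889073741
```

Request:
apply_moves:
  increments:
    - [-48,-23.2,0,0,0,0,0]
    - [-48,-23.2,0,0,0,0,0]
    - [-48,-23.2,0,0,0,0,0]
    - [-48,-23.2,0,0,0,0,0]
    - [-48,-23.2,0,0,0,0,0]
    - [-48,-23.2,0,0,0,0,0]
    - [-48,-23.2,0,0,0,0,0]
    - [-48,-23.2,0,0,0,0,0]
    - [-48,-23.2,0,0,0,0,0]
    - [-17.3,-8.4,0,0,0,0,0]

```text
time_s: 17.35
position: [0.4488, -0.2107, 0.2239]
ee_rot: [0.683, 0.731, -0.0, 0.0]
force: [0.8, 0.3, -1.6]
gripper_width: 0.058
grip_force: 30.0
```

Request:
apply_moves:
  increments:
    - [0,0,0,0,0,3.6,0]
    - [0,0,50,0,0,0,0]
    - [0,0,48,0,0,0,0]
    - [0,0,0,0,0,0,0]
    - [0,0,0,0,0,0,0]

```text
time_s: 17.98
position: [0.4507, -0.209, 0.127]
ee_rot: [0.705, 0.709, 0.0, 0.001]
force: [-0.6, -0.0, -2.1]
gripper_width: 0.0575
grip_force: 30.0
```

Run:
```python
from h import *
f=manip.grab_frame("wrist");pickle.dump(f,open("w8.pkl","wb"));cv2.imwrite("pics/w8.png",f["color"])
goto(449.8,-208.7,60,90.35)
v=cv2.cvtColor(f["color"],cv2.COLOR_BGR2HSV)
print("col320 V 60-160",v[60:160,320,2].tolist())
print("row95 S",v[95,236:262,1].tolist(),v[95,380:406,1].tolist())
print("row125 V",v[125,262:290,2].tolist(),v[125,352:380,2].tolist())
print("row165 S",v[165,240:270,1].tolist(),v[165,376:404,1].tolist())
```

```text
tool shift [ 0.6 -1.4 67.5] rz 0.0 (or other half turn) yaw now 90.4 tilt 0.15 TCP [ 451.1 -209.2  127.5]
col320 V 60-160 [114, 112, 113, 114, 109, 108, 112, 112, 111, 112, 113, 111, 113, 117, 111, 111, 110, 112, 109, 110, 122, 127, 127, 134, 133, 132, 134, 132, 132, 133, 131, 133, 131, 133, 134, 133, 133, 132, 133, 131, 133, 131, 133, 130, 130, 127, 131, 130, 131, 130, 131, 115, 75, 51, 52, 75, 96, 98, 113, 130, 129, 129, 127, 130, 130, 127, 128, 130, 127, 130, 113, 84, 72, 71, 72, 68, 75, 83, 87, 86, 89, 82, 86, 88, 86, 88, 87, 93, 89, 86, 88, 87, 88, 88, 88, 89, 86, 88, 86, 92]
row95 S [7, 9, 7, 7, 7, 7, 7, 7, 9, 7, 5, 7, 5, 5, 9, 65, 78, 82, 84, 81, 75, 36, 7, 15, 17, 12] [86, 74, 40, 12, 10, 10, 9, 43, 81, 84, 78, 86, 87, 86, 47, 12, 7, 7, 7, 7, 9, 7, 11, 7, 7, 11]
row125 V [124, 123, 122, 124, 123, 124, 125, 126, 126, 123, 122, 123, 124, 128, 129, 131, 134, 129, 130, 129, 128, 127, 128, 128, 126, 126, 129, 127] [127, 124, 128, 127, 126, 130, 128, 130, 131, 127, 131, 129, 122, 117, 117, 119, 112, 117, 114, 114, 112, 114, 114, 118, 118, 120, 117, 126]
row165 S [7, 7, 5, 5, 2, 5, 9, 9, 5, 2, 2, 7, 7, 4, 14, 54, 104, 131, 135, 144, 138, 138, 134, 135, 138, 133, 133, 142, 132, 139] [146, 133, 132, 139, 133, 137, 143, 137, 134, 135, 141, 135, 132, 133, 92, 29, 9, 7, 2, 11, 2, 9, 4, 9, 7, 5, 3, 3]
```

Run:
```python
from h import *
f=pickle.load(open("w8.pkl","rb"))
v=cv2.cvtColor(f["color"],cv2.COLOR_BGR2HSV)
print(v[125,262:290,1].tolist(),v[125,352:400,1].tolist())
c=lambda p,z:(cast(f,p,z)*1000)[:,:2].round(1).tolist()
zt=.1275-.0143+.022
print("board edges",c([[250.8,95],[394.3,95]],.012),"end",c([[320,80.2]],.012),"base end",c([[320,118]],.042))
print("frame edges",c([[255.4,165],[390.3,165]],zt),"end",c([[322,136.7]],zt))
```

```text
[88, 81, 84, 82, 85, 78, 82, 85, 79, 83, 86, 81, 88, 82, 85, 80, 93, 121, 124, 125, 129, 126, 124, 128, 128, 130, 125, 126] [126, 134, 128, 126, 123, 126, 124, 122, 119, 129, 125, 128, 100, 83, 81, 81, 84, 81, 83, 78, 82, 87, 83, 76, 84, 79, 85, 79, 81, 83, 84, 81, 81, 79, 84, 87, 85, 81, 81, 80, 81, 24, 9, 9, 11, 7, 9, 9]
board edges [[397.2, -129.4], [503.9, -128.7]] end [[448.6, -118.6]] base end [[448.9, -143.6]]
frame edges [[421.7, -156.5], [480.0, -156.1]] end [[450.4, -144.1]]
```

The frame is within 0.5 mm of the pocket. I'll lower it.

Request:
apply_moves:
  increments:
    - [0.5,-0.5,15,0,0,0,0]
    - [0,0,15,0,0,0,0]
    - [0,0,14,0,0,0,0]
    - [0,0,10,0,0,0,0]
    - [0,0,8,0,0,0,0]
    - [0,0,4,0,0,0,0]
    - [0,0,2,0,0,0,0]
    - [0,0,0,0,0,0,0]

```text
time_s: 19.02
position: [0.4496, -0.2082, 0.0575]
ee_rot: [0.705, 0.71, 0.0, 0.0]
force: [-0.0, -0.3, -1.9]
gripper_width: 0.0579
grip_force: 30.0
```

Request:
apply_moves:
  increments:
    - [0,0,1,0,0,0,0]
    - [0,0,0.8,0,0,0,0]
    - [0,0,0,0,0,0,0]

```text
time_s: 19.4
position: [0.4496, -0.2082, 0.0557]
ee_rot: [0.705, 0.709, 0.0, 0.0]
force: [0.2, -0.0, -1.2]
gripper_width: 0.0579
grip_force: 30.0
```

Request:
apply_moves:
  increments:
    - [0,0,0.5,0,0,0,0]
    - [0,0,0,0,0,0,0]

```text
time_s: 19.65
position: [0.4496, -0.2082, 0.0557]
ee_rot: [0.705, 0.709, -0.0, -0.0]
force: [-5.0, 2.1, 13.0]
gripper_width: 0.058
grip_force: 30.0
```

Request:
apply_moves:
  increments:
    - [0,0,0.5,0,0,0,0]
    - [0,0,0,0,0,0,0]

```text
time_s: 19.9
position: [0.4496, -0.2083, 0.0557]
ee_rot: [0.705, 0.709, -0.0, -0.0]
force: [-7.9, 5.1, 24.5]
gripper_width: 0.058
grip_force: 30.0
```

Request:
apply_moves:
  increments:
    - [0,0,-0.7,0,0,0,0]
    - [0,0,0,0,0,0,0.85]
    - [0,0,0,0,0,0,0.85]
    - [0,0,0,0,0,0,0.85]
    - [0,0,-20,0,0,0,0.85]
    - [0,0,-50,0,0,0,1]
    - [0,0,-60,0,0,0,1]
    - [0,0,-38,0,0,0,1]
    - [0,0,0,0,0,0,1]

```text
time_s: 21.02
position: [0.4509, -0.2089, 0.2262]
ee_rot: [0.705, 0.709, 0.001, 0.003]
force: [-0.3, -0.2, -0.6]
gripper_width: 0.0912
grip_force: 0.0
```

Run:
```python
from h import *
f=manip.grab_frame("wrist");pickle.dump(f,open("w9.pkl","wb"));cv2.imwrite("pics/w9.png",f["color"])
m=mask(f,(5,100,30),(32,255,255),(255,80,390,300))
print(rect(f,m,.064),cv2.boundingRect(m))
goto(648,-297,225,77.7)
```

```text
(array([ 452.3, -217.6], dtype=float32), np.float32(90.9), np.float32(153.4), np.float32(86.9)) (273, 94, 98, 171)
tool shift [-89.9 197.5  -0.3] rz 12.7 (or other half turn) yaw now 90.4 tilt 0.14 TCP [ 449.9 -208.4  224.2]
```

Request:
apply_moves:
  increments:
    - [-22.5,49.4,0,0,0,3,1]
    - [-22.5,49.4,0,0,0,3,1]
    - [-22.5,49.4,0,0,0,3,1]
    - [-22.5,49.4,0,0,0,3.6,1]
    - [0,0,45,0,0,0,1]
    - [0,0,45,0,0,0,1]
    - [0,0,0,0,0,0,1]
    - [0,0,0,0,0,0,1]

```text
time_s: 22.08
position: [0.6401, -0.3121, 0.1339]
ee_rot: [0.778, 0.628, 0.0, 0.0]
force: [0.6, -0.4, 1.5]
gripper_width: 0.0911
grip_force: 0.0
```

Run:
```python
from h import *
f=manip.grab_frame("wrist");pickle.dump(f,open("w10.pkl","wb"));cv2.imwrite("pics/w10.png",f["color"])
m=cv2.morphologyEx(mask(f,(60,50,40),(115,255,255),(190,0,450,295)),cv2.MORPH_CLOSE,np.ones((5,5)))
c,a,*sz=rect(f,m,.022)
print(c,a,sz,cv2.boundingRect(m)); goto(*c,14.3,a)
```

```text
[ 649.3 -301. ] 77.8 [np.float32(129.1), np.float32(57.6)] (190, 98, 260, 197)
tool shift [ 13.    6.  120.6] rz -0.0 (or other half turn) yaw now 77.8 tilt 0.1 TCP [ 640.5 -312.3  134.9]
```

View pics/w10.png

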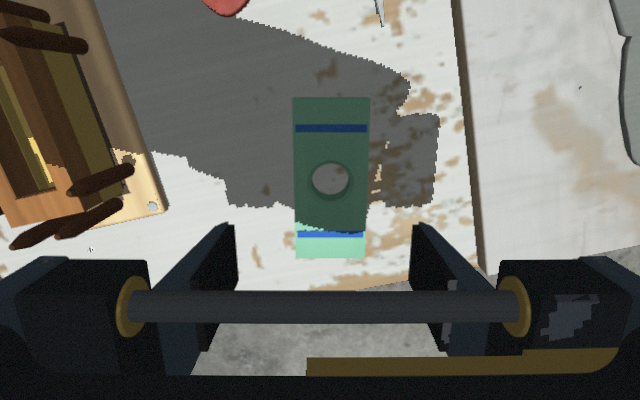

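The cap lies centred between the fingers, from (293,98) to (369,258). The frame is visible between the dowels at the left edge. I'll descend.

Request:
apply_moves:
  increments:
    - [13,5,20,0,0,0,1]
    - [0,0,40,0,0,0,1]
    - [0,0,38,0,0,0,1]
    - [0,0,17,0,0,0,1]
    - [0,0,4.5,0,0,0,1]
    - [0,0,0,0,0,0,1]

```text
time_s: 22.88
position: [0.6481, -0.3005, 0.0148]
ee_rot: [0.778, 0.628, 0.0, 0.001]
force: [-0.2, 0.1, 0.2]
gripper_width: 0.0914
grip_force: 0.0
```

```bash
python3 -c "
from h import *
goto(649.3,-301,14.3,77.8)"
```

```text
tool shift [-0.3  1.3  0.5] rz -0.0 (or other half turn) yaw now 77.8 tilt 0.07 TCP [ 648.1 -300.5   14.8]
```

Request:
apply_moves:
  increments:
    - [0,0,0.5,0,0,0,0]
    - [0,0,0,0,0,0,0]
    - [0,0,0,0,0,0,0]
    - [0,0,0,0,0,0,0]
    - [0,0,0,0,0,0,0]
    - [0,0,-10,0,0,0,0]
    - [0,0,-40,0,0,0,0]
    - [0,0,-55,0,0,0,0]
    - [0,0,-40,0,0,0,0]
    - [0,0,0,0,0,0,0]

```text
time_s: 24.12
position: [0.649, -0.3011, 0.1624]
ee_rot: [0.778, 0.628, 0.001, 0.003]
force: [-0.3, 0.2, -1.9]
gripper_width: 0.0581
grip_force: 30.0
```

Request:
apply_moves:
  increments:
    - [0,0,0,0,0,-6,0]
    - [0,0,0,0,0,-6.6,0]
    - [0,0,0,0,0,0,0]

```text
time_s: 24.5
position: [0.6468, -0.3, 0.1572]
ee_rot: [0.705, 0.709, -0.0, -0.001]
force: [-0.5, -0.3, -1.7]
gripper_width: 0.058
grip_force: 30.0
```

```bash
python3 -c "
from h import *
goto(449.8,-208.4,140,90.4);print(manip.read_state()['gripper_width'])"
```

```text
tool shift [  92.8 -196.4   17.6] rz -0.1 (or other half turn) yaw now 90.3 tilt 0.1 TCP [ 646.8 -300.   157.2]
0.058045049959370806
```

Request:
apply_moves:
  increments:
    - [20,-42,0,0,0,0,0]
    - [23,-49,0,0,0,0,0]
    - [23,-49,0,0,0,0,0]
    - [20,-42,0,0,0,0,0]
    - [6.8,-14.4,15,0,0,0,0]
    - [0,0,0,0,0,0,0]
    - [0,0,0,0,0,0,0]

```text
time_s: 25.38
position: [0.4517, -0.2095, 0.1435]
ee_rot: [0.705, 0.709, 0.0, 0.0]
force: [0.2, -0.5, -2.3]
gripper_width: 0.0581
grip_force: 30.0
```

Run:
```python
from h import *
f=manip.grab_frame("wrist");pickle.dump(f,open("w11.pkl","wb"))
goto(449.8,-208.4,78.3,90.4)
v=cv2.cvtColor(f["color"],cv2.COLOR_BGR2HSV)
print("col300 HV 60-160",v[60:160,300,0].tolist(),v[60:160,300,2].tolist())
print("row95 S",v[95,236:262,1].tolist(),v[95,380:410,1].tolist())
print("row165 S",v[165,240:270,1].tolist(),v[165,376:404,1].tolist())
```

```text
tool shift [ 1.2 -1.9 65.2] rz -0.1 (or other half turn) yaw now 90.3 tilt 0.04 TCP [ 451.7 -209.5  143.5]
col300 HV 60-160 [60, 50, 60, 75, 0, 70, 60, 45, 30, 70, 70, 75, 30, 45, 54, 30, 30, 40, 68, 25, 19, 18, 16, 18, 18, 18, 18, 18, 19, 18, 17, 17, 17, 18, 17, 16, 4, 8, 9, 16, 16, 13, 8, 11, 11, 12, 14, 10, 19, 11, 9, 12, 13, 20, 22, 20, 15, 14, 15, 16, 16, 14, 15, 15, 15, 15, 13, 15, 16, 14, 22, 62, 74, 76, 76, 74, 73, 75, 75, 75, 74, 78, 75, 72, 75, 76, 73, 73, 74, 73, 75, 73, 74, 73, 75, 74, 72, 74, 73, 74] [113, 113, 111, 110, 111, 112, 111, 113, 111, 114, 110, 113, 111, 111, 115, 111, 108, 110, 112, 111, 113, 122, 127, 122, 123, 124, 125, 127, 121, 125, 126, 122, 124, 123, 115, 63, 43, 42, 45, 44, 44, 45, 45, 44, 49, 41, 39, 41, 39, 40, 37, 29, 33, 64, 92, 88, 71, 73, 86, 92, 91, 89, 94, 94, 93, 93, 91, 95, 91, 95, 80, 71, 77, 77, 75, 75, 90, 98, 95, 101, 99, 92, 97, 97, 102, 97, 97, 96, 94, 100, 95, 100, 94, 96, 99, 100, 99, 97, 97, 96]
row95 S [0, 9, 5, 9, 2, 7, 7, 7, 7, 9, 7, 9, 9, 14, 9, 2, 7, 18, 65, 82, 88, 85, 84, 81, 58, 21] [69, 77, 80, 82, 82, 84, 84, 81, 83, 36, 7, 5, 5, 7, 9, 7, 9, 5, 11, 9, 2, 11, 9, 9, 9, 7, 11, 7, 9, 5]
row165 S [9, 5, 7, 5, 9, 9, 0, 2, 7, 7, 7, 7, 5, 5, 11, 14, 43, 81, 82, 76, 80, 77, 75, 81, 81, 82, 80, 73, 81, 81] [74, 79, 76, 82, 78, 81, 77, 78, 82, 78, 77, 81, 77, 78, 25, 7, 7, 9, 7, 11, 9, 9, 5, 3, 3, 2, 3, 2]
```

Run:
```python
from h import *
f=pickle.load(open("w11.pkl","rb"))
c=lambda p,z:(cast(f,p,z)*1000)[:,:2].round(1).tolist()
zt=.1435-.0143+.022
v=cv2.cvtColor(f["color"],cv2.COLOR_BGR2HSV);h=v[125]
i=[k for k in range(255,395) if 5<=h[k,0]<=19 and h[k,1]>110];print("frame cols",i[0],i[-1],h[268:284,1].tolist(),h[358:374,1].tolist())
print("board",c([[253.6,95],[389.4,95]],.012),"end",c([[300,81]],.012),"frame end",c([[300,117.7]],.064),"frame sides",c([[i[0],125],[i[-1]+1,125]],.064))
print("cap",c([[256.4,165],[390.2,165]],zt),"end",c([[322,135.8]],zt))
```

```text
frame cols 277 363 [84, 85, 83, 83, 77, 82, 84, 84, 104, 146, 144, 133, 134, 145, 151, 138] [129, 130, 136, 127, 137, 113, 91, 78, 78, 83, 83, 88, 81, 86, 81, 79]
board [[397.1, -130.0], [504.1, -129.4]] end [[433.8, -119.3]] frame end [[436.7, -143.4]] frame sides [[421.5, -148.2], [479.0, -147.9]]
cap [[423.0, -157.0], [481.1, -156.7]] end [[451.4, -144.3]]
```

The cap needs about +1 mm along tool x and -1.6 mm along tool y. I'll correct and lower it.

Request:
apply_moves:
  increments:
    - [1,-1.6,10,0,0,0,0]
    - [0,0,18,0,0,0,0]
    - [0,0,13,0,0,0,0]
    - [0,0,10,0,0,0,0]
    - [0,0,7,0,0,0,0]
    - [0,0,4,0,0,0,0]
    - [0,0,2,0,0,0,0]
    - [0,0,0,0,0,0,0]

```text
time_s: 26.42
position: [0.4489, -0.2079, 0.0795]
ee_rot: [0.705, 0.71, 0.0, 0.0]
force: [-0.8, 0.0, -2.3]
gripper_width: 0.0577
grip_force: 30.0
```

Request:
apply_moves:
  increments:
    - [0,0,0.8,0,0,0,0]
    - [0,0,0.5,0,0,0,0]
    - [0,0,0,0,0,0,0]

```text
time_s: 26.8
position: [0.4488, -0.2078, 0.0781]
ee_rot: [0.705, 0.71, 0.0, 0.0]
force: [-0.1, -0.5, -0.9]
gripper_width: 0.058
grip_force: 30.0
```

Request:
apply_moves:
  increments:
    - [0,0,0.5,0,0,0,0]
    - [0,0,0,0,0,0,0]

```text
time_s: 27.05
position: [0.4489, -0.2079, 0.0776]
ee_rot: [0.705, 0.71, 0.0, 0.0]
force: [0.2, 0.6, 1.4]
gripper_width: 0.0574
grip_force: 30.0
```

Contact is made. I'll release and retreat.

Request:
apply_moves:
  increments:
    - [0,0,0.2,0,0,0,0]
    - [0,0,0,0,0,0,0.85]
    - [0,0,0,0,0,0,0.85]
    - [0,0,0,0,0,0,0.85]
    - [0,0,-15,0,0,0,0.85]
    - [0,0,-40,0,0,0,0.85]
    - [0,0,-50,0,0,0,0.85]
    - [0,0,-45,0,0,0,0.85]
    - [0,0,0,0,0,0,0.85]

```text
time_s: 28.18
position: [0.4504, -0.2087, 0.2316]
ee_rot: [0.705, 0.709, 0.001, 0.003]
force: [-0.4, -0.5, -0.6]
gripper_width: 0.0778
grip_force: 0.0
```

Run:
```python
from h import *
f=manip.grab_frame("wrist")
m=cv2.morphologyEx(mask(f,(60,50,40),(115,255,255),(240,60,400,280)),cv2.MORPH_CLOSE,np.ones((5,5)))
for z in(.082,.086,.090): print(z,rect(f,m,z))
bd=mask(f,(8,55,50),(25,255,255),(230,40,410,290));print("board",cv2.boundingRect(bd),rect(f,bd,.012))
t=manip.grab_frame("side");t0=pickle.load(open("side0.pkl","rb"))
# bystanders: changed pixels between first and present side view, outside arm side
d=cv2.absdiff(t["color"],t0["color"]).max(2)>40
n,l,st,c=cv2.connectedComponentsWithStats(cv2.morphologyEx(d.astype(np.uint8),cv2.MORPH_OPEN,np.ones((3,3))))
print(st[1:][st[1:,4]>40].tolist())
# cap top corners in the side view against the expected ones
g=mask(t,(60,60,60),(100,255,255),(340,120,440,240));k=max(cv2.findContours(g,0,1)[0],key=cv2.contourArea)
print("side cap",cv2.boundingRect(k),rect(t,g,.086))
```

```text
0.082 (array([ 450. , -209.6], dtype=float32), np.float32(90.3), np.float32(132.2), np.float32(59.0))
0.086 (array([ 450. , -208.5], dtype=float32), np.float32(90.3), np.float32(130.5), np.float32(58.2))
0.09 (array([ 450. , -207.4], dtype=float32), np.float32(90.3), np.float32(128.8), np.float32(57.5))
board (270, 82, 104, 181) (array([ 452.4, -209. ], dtype=float32), np.float32(90.8), np.float32(180.0), np.float32(106.7))
[[371, 0, 144, 220, 10131], [553, 0, 87, 170, 8996], [522, 59, 13, 9, 96], [378, 70, 55, 57, 1632], [367, 104, 8, 10, 67], [376, 111, 7, 28, 132], [404, 128, 9, 19, 95], [323, 165, 38, 24, 539], [382, 175, 21, 20, 256], [370, 184, 10, 19, 120], [353, 200, 13, 9, 68], [381, 208, 35, 62, 848], [469, 222, 58, 46, 1559], [369, 226, 17, 21, 252], [539, 239, 56, 30, 356], [205, 256, 55, 49, 1279], [475, 263, 16, 19, 192], [266, 271, 49, 58, 1700], [452, 341, 87, 38, 878], [509, 347, 41, 19, 259], [570, 348, 30, 14, 279], [430, 387, 11, 13, 77]]
side cap (383, 173, 22, 13) (array([ 444.1, -243.6], dtype=float32), np.float32(1.5), np.float32(55.3), np.float32(51.3))
```

The cap measures 130.5 x 58.2 mm at exactly the 86 mm stack height, square at 90.3° and centred. Everything is released and the arm is clear.

```bash
python3 -c "
from bench import manip
print(manip.hand_in())"
```

```text
the job is handed in; nothing more can be done
None
```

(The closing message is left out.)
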